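# Make up the masking kit and the measuring kit

## Task

Make up the two job kits on the grey boards from the parts standing between them. On the board with the upright post goes the masking kit: the tape roll lying flat over the post and the loose steel cup standing upright inside the ring. On the other board goes the measuring kit: the V block, groove up, inside the oblong frame with its groove running along the length of the board, and the larger of the two plug gauges standing upright inside the ring; leave the smaller plug gauge where it stands.

Things in the scene. Friction and masses are not known exactly. Their poses are not given: they have to be found in the camera images.
- tape_mid (a point): Roll of pale masking tape lying flat, outside diameter 67 mm, 24 mm high, hole about 27 mm in diameter. The point is its centre, 12 mm above its underside; z up.
- cup_mid (a point): The one plain drawn steel cup that stands alone among the parts between the boards (not one of the many cups in rows at the far left), open at the top, outside diameter 64 mm, 47 mm high. The point is its centre, 23.5 mm above its underside; z up.
- v_block_mid (a point): Ground steel V block standing with its V groove up, 49 mm long (along the groove), 39 mm wide, 35 mm high. The point is its centre, 17.5 mm above its underside; x runs along the groove (the 49 mm way), y across it (39 mm), z up.
- large_plug_mid (a point): Larger plug gauge, turned steel, standing upright: a disc 46 mm in diameter and 28 mm high with a round handle 22 mm in diameter and 28 mm long on top, 56 mm high in all. The point is its centre, 28 mm above its underside, where disc and handle meet; z up. The handle is the place to grip.
- small_plug_mid (a point): Smaller plug gauge of the same shape, not needed for the kits and to be left where it stands: disc 28 mm in diameter, 22 mm high, handle 14 mm in diameter, 22 mm long. The point is its centre, 22 mm above its underside.
- masking_board: Flat grey board fixed on the worktop, 190 x 104 mm, 4 mm thick, for the masking kit. Origin at the centre of its underside, x along its length, z up. At x = -50 mm, y = 0 stands a steel post 10 mm in diameter, its top 20 mm above the worktop (on a flange 18 mm in diameter, 2 mm high). Round x = +44 mm, y = 0 is a low metal ring, inside diameter 84 mm, standing 4 mm above the board, for the cup.
- measuring_board: Flat grey board fixed on the worktop, 190 x 104 mm, 4 mm thick, for the measuring kit. Origin at the centre of its underside, x along its length, z up. Round x = -48 mm, y = 0 is a low oblong frame, inside 70 mm along x by 60 mm along y, standing 4 mm above the board, for the V block, whose groove is to run along the board's length. Round x = +48 mm, y = 0 is a low metal ring, inside diameter 64 mm, standing 4 mm above the board, for the larger plug gauge.
Mind the look-alikes: they are no part of the job. What is shaped like the part that bears large_plug_mid but turquoise is not meant.

How it is judged:
By the outcome, as a careful person would: the job done as asked, in the order asked, and still so for the second after the job is handed in, with the robot touching nothing.
It also fails if it takes over 96 s, if anything falls off the work surface, if the arm or the gripper's body presses on something with over 40 N, if the wrist force passes 120 N, or if a joint passes its speed limit or range.

## Robot

A 6-joint arm with a two-finger parallel gripper is mounted at the origin on a cart in front of the work surface, level with it; the furniture and walls round the work are solid. World frame = base frame: x ahead of the robot, y to its left, z up, the work surface at z = 0. Lengths are in m, angles in degrees, forces in N, time in s.
With the tool pointing down it reaches from about 0.35 to 0.875 m from the base axis. Payload 4.2 kg.
Tool frame: the origin (TCP) lies on the centre line of the jaws, within the pads' length; the fingertips stand 19 mm ahead of it and the grasp point (between the pads) is the TCP; x points along the fingers, y is the direction in which the jaws open and shut, and the axes are right-handed (so a half turn about x gives the same grasp; the last joint's range is limited). The gripper opens to 87 mm and grips with 3 to 60 N. Pads are 19 mm wide; open, the fingers measure 117 mm over their backs; the gripper's body (75 mm by 190 mm) begins 51 mm behind the grasp point.
Start: joints at [88.957, 22.042, 0.453, 0, -68.411, -14.817], TCP at [0.171, 0.601, 0.215] pointing down, gripper open.
Joint ranges: [-179.83, 179.83], [-69.29, 118.12], [-61.27, 80.66], [-181.25, 117.63], [-171.15, -9.14], [-177.46, 177.46]. Speed limits (degrees/s): [159.86, 159.86, 180, 180, 180, 180].

## Interface

Orientations are given as a 3x3 rotation matrix whose columns are the frame's x, y, z axes.
In Python, from station import * gives the robot as it stands.
- The arm moves only by the shell command python3 -m creep 'ROWS'. ROWS is JSON, a list of rows, each a list of 5 numbers: the opening, from 0 (shut) to 1 (fully open), then the shift along the world's x, y, z in mm, then the turn about the world's z in rad. In form: [[jaw, x, y, z, turn], ...]. A call has exactly 8 rows; each row is the pose to reach, as a shift and turn from the pose measured when the call began; what a row does not reach only later rows make up. A row lasts 1/10 s, in which the tool goes at most 50 mm and 8.59 degrees, less where a joint would pass 70% of its speed; a pose out of reach is approached as far as the arm can. A call with a gripper value outside its range is refused whole. The fingers move at their own pace and stop on an object; the grip force is fixed at half the most. Time passes only in rows, so rows that repeat a pose let the fingers close, or fill a call up. It gives the time, the measured TCP pose, the force and the opening at its end, in the units of the state.
- sense(): the state, without advancing time (a new reading comes with each control period).
- capture(name): name is "scene" or "top" or "wrist"; returns a dict with "image" (384x512x3 uint8, blue, green, red), "z_map" (384x512 float32, m along the optical axis (not along the pixel's ray), 0 where there is no reading), "mtx" (3x3 intrinsics, pixels), "eye" and "attitude" of the camera in the world. Camera axes: x right, y up, looking along -z (the intrinsics and any distortion apply to the point x, -y, -z); pixel columns grow to the right and rows downward; lengths in m; the calibration is good to about 2 mm. A picture is of the moment at which its call begins.
- finish_job(): hands the job in, once; it reports no verdict.
Trained networks look in a picture, given as the dict that the camera call returned (one of the last four; its "shot" number tells which), for a name from the list of things; names that differ only in an ending like _2 or _b are one class to them, and where a whole thing is asked for, a point or a joint stands for the part that bears it (a point fixed in the world has none). Each returns a list of dicts, best first, with "confidence" (0 to 1); they miss things now and then, are a little off and sometimes report something else, mostly with a low value. They report only what shows in the picture. A call takes as long as a camera call. They do not tell look-alikes from the thing itself.
- look_for(picture, thing): "box" ([left, top, right, bottom] in pixels, round what is visible of it).
- mark_of(picture, thing): "centre" ([column, row] in pixels: a listed point, or the origin of a listed thing).
The state is a dict: "time_s": time; "joints": joint angles; "joint_velocities": joint speeds; "effort": joint torques, N m; "tcp_pos": TCP position; "ee_rot": TCP orientation; "wrist_force": force on the tool from outside, world axes, zero at the start; "moment": the same for the moment, N m; "gripper_width": opening from 0.0 (shut) to 1.0 (fully open).
Only numpy, scipy, OpenCV 4.12 (cv2) and the standard library are available. Lean on these libraries where they do the work, as an engineer would, in place of code of your own. Each camera call takes 0.05 s, during which the arm holds its last target.

## Working session

There is one attempt and no reset: what is moved stays moved. The work goes in short steps, Python scripts to look and compute and a shell command to move; the robot and the scene stay as the last step left them, time stands still between calls to the robot, and variables do not carry over. Pictures are saved under pics/ and viewed, and the job is handed in when it is done.

```bash
mkdir -p pics; ls; python3 - <<'E'
from station import *
import cv2,numpy as np
s=sense(); print(s['time_s'],s['tcp_pos'],np.round(s['ee_rot'],3),s['gripper_width'],s['wrist_force'])
for n in ('scene','top','wrist'):
    c=capture(n); cv2.imwrite(f'pics/{n}0.png',c['image']); print(n,c['eye'],np.round(c['attitude'],3).tolist(),c['mtx'].tolist() if hasattr(c['mtx'],'tolist') else c['mtx'],c.keys())
E
```

```text
pics
0.0 [0.1706234  0.60061703 0.21405206] [[-0.    -0.273 -0.962]
 [-0.002 -0.962  0.273]
 [-1.     0.002 -0.   ]] 1.0027245191617553 [ 0.56369415  0.23436017 -0.46459615]
scene [ 0.14068056 -0.43431889  0.41547844] [[0.861, 0.217, -0.459], [-0.508, 0.358, -0.784], [-0.006, 0.908, 0.418]] [[349.1314066140013, 0.0, 260.73523940397337], [0.0, 349.1314066140013, 191.9924744223802], [0.0, 0.0, 1.0]] dict_keys(['image', 'z_map', 'mtx', 'eye', 'attitude', 'shot'])
top [0.41506766 0.23079888 0.94066051] [[0.018, 0.993, -0.118], [-1.0, 0.019, -0.0], [0.002, 0.118, 0.993]] [[374.8718109369044, 0.0, 255.47759286715367], [0.0, 374.8718109369044, 194.14848918156298], [0.0, 0.0, 1.0]] dict_keys(['image', 'z_map', 'mtx', 'eye', 'attitude', 'shot'])
wrist [0.24433129 0.58055577 0.38273269] [[-0.273, 0.925, 0.264], [-0.962, -0.263, -0.074], [0.001, -0.274, 0.962]] [[342.3256667275941, 0.0, 259.19609693806433], [0.0, 342.3256667275941, 185.30969087441903], [0.0, 0.0, 1.0]] dict_keys(['image', 'z_map', 'mtx', 'eye', 'attitude', 'shot'])
```

View pics/top0.png

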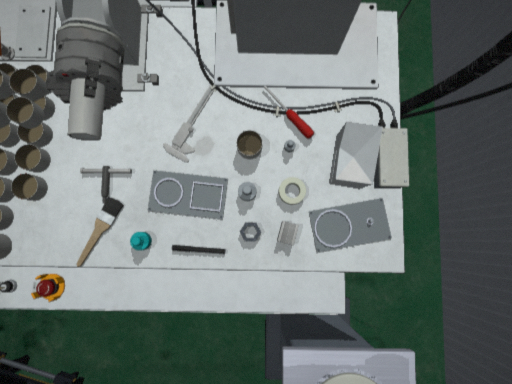

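View pics/scene0.png

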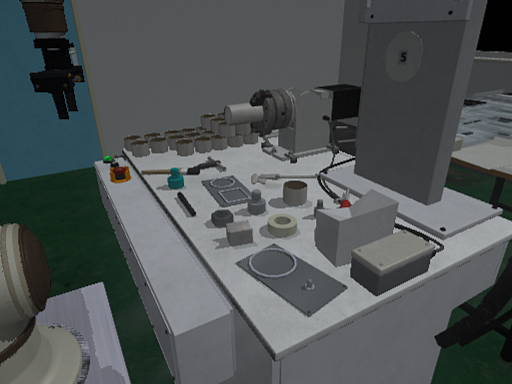

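View pics/wrist0.png

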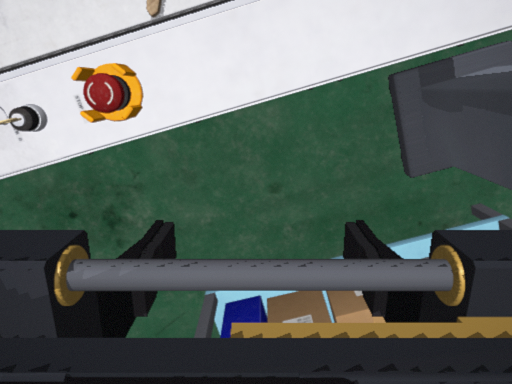

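The top view shows:
- cup (249,144), small plug (289,148), grey large plug (247,191)
- turquoise look-alike plug (141,241)
- tape (292,190), nut (251,232), V block (288,237)
- measuring board (188,194), masking board with post (349,225)

Next I'll measure these.

```bash
cat > h.py <<'E'
from station import *
import cv2,numpy as np
def ray(c,px):
    m=np.array(c['mtx']);d=np.array([(px[0]-m[0,2])/m[0,0],-(px[1]-m[1,2])/m[1,1],-1.0])
    return np.array(c['attitude'])@d
def onz(c,px,z):
    r=ray(c,px);e=np.array(c['eye']);return e+r*(z-e[2])/r[2]
def cloud(c):
    h,w=c['z_map'].shape;u,v=np.meshgrid(np.arange(w),np.arange(h));m=np.array(c['mtx']);z=c['z_map']
    P=np.stack([(u-m[0,2])/m[0,0]*z,-(v-m[1,2])/m[1,1]*z,-z],-1)
    W=P@np.array(c['attitude']).T+np.array(c['eye']);W[z==0]=np.nan;return W
def proj(c,p):
    q=np.array(c['attitude']).T@(np.array(p)-np.array(c['eye']));m=np.array(c['mtx'])
    return np.array([m[0,0]*q[0]/-q[2]+m[0,2],-m[1,1]*q[1]/-q[2]+m[1,2]])
E
python3 - <<'E'
from h import *
H=dict(tape_mid=.012,cup_mid=.0235,v_block_mid=.0175,large_plug_mid=.028,small_plug_mid=.022,masking_board=0,measuring_board=0)
c=capture('top');c2=capture('scene')
for n in H:
    for cc in (c,c2):
        for m in mark_of(cc,n)[:3]:
            print(n,cc['shot'],np.round(m['centre'],1),round(m['confidence'],2),np.round(onz(cc,m['centre'],H[n]),4))
im=c['image'][120:265,120:410];cv2.imwrite('pics/topcrop.png',cv2.resize(im,None,fx=2.75,fy=2.75,interpolation=cv2.INTER_CUBIC))
np.save('topcloud.npy',cloud(c)); 
W=cloud(c)
for p in [(247,191),(249,135),(292,180),(288,237),(300,200),(200,185),(330,215),(350,150),(392,160),(251,232),(188,140),(180,155),(300,124)]: print(p,np.round(W[p[1],p[0]],3))
E
```

```text
tape_mid 4 [295.2 190.6] 0.73 [0.5361 0.1319 0.012 ]
tape_mid 4 [189.  196.2] 0.36 [0.517  0.3965 0.012 ]
tape_mid 5 [283.2 223.9] 0.61 [0.5386 0.1432 0.012 ]
tape_mid 5 [225.8 186.8] 0.43 [0.5162 0.4038 0.012 ]
cup_mid 4 [252.8 143.6] 0.86 [0.6512 0.24   0.0235]
cup_mid 5 [296.4 195.3] 0.67 [0.6405 0.2333 0.0235]
v_block_mid 4 [285.9 230.1] 0.89 [0.4373 0.1547 0.0175]
v_block_mid 5 [238.6 233.5] 0.86 [0.4273 0.1508 0.0175]
large_plug_mid 4 [139.8 241. ] 0.73 [0.4043 0.5081 0.028 ]
large_plug_mid 4 [248.3 190.7] 0.54 [0.5316 0.2487 0.028 ]
large_plug_mid 5 [256.6 199. ] 0.75 [0.5354 0.2602 0.028 ]
large_plug_mid 5 [175.2 175.5] 0.68 [0.4085 0.5239 0.028 ]
small_plug_mid 4 [291.2 144.9] 0.69 [0.6501 0.1437 0.022 ]
small_plug_mid 5 [321.  212.9] 0.53 [0.6347 0.1258 0.022 ]
masking_board 4 [346.4 226.5] 0.86 [0.4495 0.002  0.    ]
masking_board 5 [287.8 273.3] 0.81 [0.454  0.0013 0.    ]
measuring_board 4 [188.7 195.7] 0.86 [0.5196 0.3995 0.    ]
measuring_board 5 [228.4 188.9] 0.64 [0.5274 0.4111 0.    ]
(247, 191) [0.527 0.251 0.054]
(249, 135) [0.679 0.25  0.003]
(292, 180) [0.561 0.141 0.022]
(288, 237) [0.42  0.15  0.026]
(300, 200) [0.511 0.121 0.024]
(200, 185) [0.547 0.371 0.004]
(330, 215) [0.477 0.045 0.009]
(350, 150) [0.626 0.01  0.077]
(392, 160) [ 0.608 -0.094  0.062]
(251, 232) [0.431 0.24  0.002]
(188, 140) [ 0.664  0.407 -0.001]
(180, 155) [0.623 0.425 0.004]
(300, 124) [0.703 0.123 0.027]
```

View pics/topcrop.png

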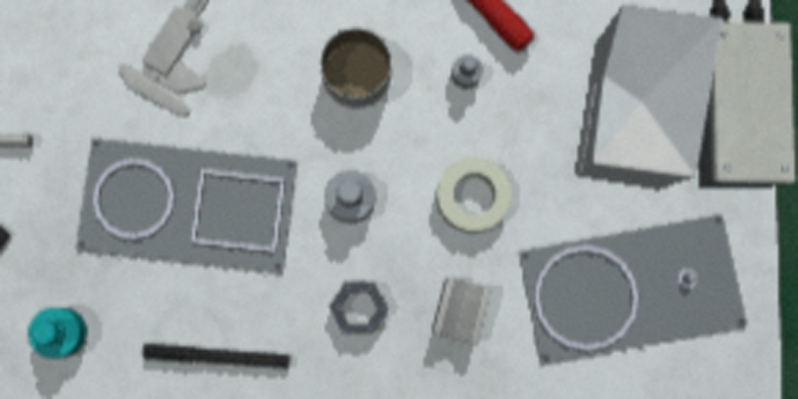

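```bash
python3 - <<'E'
from h import *
c=capture('top');W=cloud(c)
def sel(cx,cy,r,zlo,zhi):
    m=(np.hypot(W[...,0]-cx,W[...,1]-cy)<r)&(W[...,2]>zlo)&(W[...,2]<zhi);return W[m]
def circ(P):
    (x,y),r=cv2.minEnclosingCircle(P[:,:2].astype(np.float32)*1000);return np.round([x,y,r],1)
P=sel(.537,.135,.05,.018,.03);print('tape',len(P),circ(P),np.median(P[:,2]),P[:,:2].mean(0))
P=sel(.648,.24,.06,.043,.06);print('cup',len(P),circ(P),np.median(P[:,2]),P[:,:2].mean(0))
P=sel(.53,.25,.04,.048,.065);print('plugtop',len(P),circ(P))
P=sel(.53,.25,.04,.023,.033);print('plugdisc',len(P),circ(P))
P=sel(.648,.143,.03,.012,.06);print('small',len(P),circ(P),P[:,2].max())
P=sel(.435,.152,.05,.018,.045);print('v',len(P),cv2.minAreaRect(P[:,:2].astype(np.float32)*1000),P[:,2].max())
P=sel(.435,.152,.05,.031,.045);print('vtop',len(P),cv2.minAreaRect(P[:,:2].astype(np.float32)*1000))
# boards
hsv=cv2.cvtColor(c['image'],cv2.COLOR_BGR2HSV)
g=cv2.cvtColor(c['image'],cv2.COLOR_BGR2GRAY)
for n,(a,b,x0,x1) in dict(mask=(195,258,303,398),meas=(165,225,143,232)).items():
    m=np.zeros_like(g);m[a:b,x0:x1]=((g[a:b,x0:x1]<135)*255).astype(np.uint8)
    m=cv2.morphologyEx(m,cv2.MORPH_OPEN,np.ones((3,3)))
    k,l,s,ce=cv2.connectedComponentsWithStats(m);i=1+s[1:,4].argmax()
    ys,xs=np.where(l==i)
    Q=np.array([onz(c,(x,y),.004)[:2]*1000 for x,y in zip(xs,ys)],np.float32)
    print(n,cv2.minAreaRect(Q),g[b-20,x0+12])
# post
P=sel(.455,-.05,.03,.012,.03);print('post',len(P),circ(P) if len(P) else 0)
# tall things near
for z in (.05,.07,.1):
    m=(W[...,0]>.35)&(W[...,0]<.8)&(W[...,1]>-.2)&(W[...,1]<.45)&(W[...,2]>z)
    k,l,s,ce=cv2.connectedComponentsWithStats(m.astype(np.uint8))
    for i in range(1,k):
        if s[i,4]>6: Q=W[l==i];print(z,s[i,4],Q.min(0).round(3),Q.max(0).round(3))
for n in ['tape_mid','cup_mid']: print(mark_of(c,n)[0])
E
```

```text
tape 403 [535.  141.   33.7] 0.024102313025890942 [0.53463645 0.14095914]
cup 60 [647.1 249.1  32.1] 0.046517426946861784 [0.64803333 0.25162017]
plugtop 64 [531.  252.5  10.7]
plugdisc 195 [531.1 252.   22.9]
small 103 [649.6 148.2  14.3] 0.04649973726788437
v 355 ((430.6123352050781, 151.69801330566406), (39.97536849975586, 49.928993225097656), 76.22798919677734) 0.03974444824747092
vtop 178 ((430.70849609375, 151.64364624023438), (40.02227020263672, 49.335533142089844), 75.83320617675781)
mask ((461.025634765625, -38.62641143798828), (103.91856384277344, 120.97098541259766), 10.38387680053711) 111
meas ((521.9281616210938, 402.09918212890625), (190.13575744628906, 104.35832977294922), 84.66574096679688) 118
post 12 [462.8 -53.    4.5]
0.05 4174 [ 0.542 -0.133  0.05 ] [0.688 0.048 0.119]
0.05 63 [0.52  0.242 0.051] [0.542 0.261 0.059]
0.07 2375 [ 0.542 -0.053  0.07 ] [0.684 0.048 0.119]
0.1 771 [ 0.542 -0.053  0.1  ] [0.683 0.03  0.119]
{'centre': [292.8, 190.0], 'confidence': 0.94}
{'centre': [250.7, 145.3], 'confidence': 0.94}
```

```bash
python3 - <<'E'
from h import *
c=capture('top');W=cloud(c)
g=cv2.cvtColor(c['image'],cv2.COLOR_BGR2GRAY)
k=(W[...,2]>.0025)&(W[...,2]<.0055)&(W[...,0]>.38)&(W[...,0]<.54)&(W[...,1]<.115)&(W[...,1]>-.12)
k2,l,s,ce=cv2.connectedComponentsWithStats(cv2.morphologyEx((( (W[...,2]>.0025)&(W[...,2]<.05)&(W[...,0]>.38)&(W[...,0]<.54)&(W[...,1]<.115)&(W[...,1]>-.12))*255).astype(np.uint8),cv2.MORPH_OPEN,np.ones((3,3))))
i=1+s[1:,4].argmax();print('maskboard',cv2.minAreaRect(W[l==i][:,:2].astype(np.float32)*1000))
def ring(cx,cy,lo=.0062,R=.07):
    m=(np.hypot(W[...,0]-cx,W[...,1]-cy)<R)&(W[...,2]>lo)&(W[...,2]<.012)
    P=W[m][:,:2]*1000; A=np.c_[2*P,np.ones(len(P))];s=np.linalg.lstsq(A,(P**2).sum(1),rcond=None)[0]
    print(len(P),s[:2].round(1),np.sqrt(s[2]+s[0]**2+s[1]**2).round(1))
ring(.446,.04,R=.055);ring(.526,.45,R=.045)
m=(abs(W[...,0]-.5175)<.042)&(abs(W[...,1]-.3543)<.05)&(W[...,2]>.0062)&(W[...,2]<.012);print(cv2.minAreaRect(W[m][:,:2].astype(np.float32)*1000))
s=sense();R=s['ee_rot'];print('tool y yaw',np.degrees(np.arctan2(R[1][1],R[0][1])),s['joints'],s['tcp_pos'])
E
```

```text
maskboard ((453.8289489746094, -5.516151428222656), (103.5533447265625, 189.23171997070312), 11.29906940460205)
322 [445.6  38.5] 40.2
262 [525.9 449.8] 33.3
((517.6378173828125, 354.7413330078125), (83.43073272705078, 99.29902648925781), 0.5814163088798523)
tool y yaw -105.86157294715805 [ 8.89544413e+01  2.20419914e+01  4.49971151e-01  8.80114005e-05
 -6.84102955e+01 -1.48160466e+01] [0.17079872 0.60117127 0.21512884]
```

```bash
python3 -m creep '[[1,30,-40,0,0.05],[1,60,-80,0,0.1],[1,90,-115,0,0.15],[1,120,-152,0,0.2],[1,150,-190,0,0.277],[1,180,-227,0,0.277],[1,210,-265,0,0.277],[1,240,-303,0,0.277]]'; python3 -m creep '[[1,28,-35,0,0],[1,56,-70,0,0],[1,84,-105,0,0],[1,112,-140,0,0],[1,124,-157,0,0],[1,124,-157,0,0],[1,124,-157,0,0],[1,124,-157,0,0]]'; cat > st.py <<'E'
from h import *
def st():
    s=sense();R=np.array(s['ee_rot']);print('t',round(s['time_s'],2),'tcp',np.round(s['tcp_pos']*np.array(1000) if 0 else np.array(s['tcp_pos'])*1000,1),'yaw',round(np.degrees(np.arctan2(R[1][1],R[0][1])),1),'w',round(s['gripper_width'],3),'F',np.round(s['wrist_force'],1),'j6',round(s['joints'][5],1))
    return s
E
python3 -c "
from st import *
st();c=capture('wrist');cv2.imwrite('pics/w1.png',c['image']);print(proj(c,[.535,.141,.024]))"
```

```text
time_s: 1.95
tcp_pos: [0.4117, 0.2966, 0.2156]
ee_rot: [[0.001, 0.001, -1.0], [0.001, -1.0, -0.001], [-1.0, -0.001, -0.001]]
wrist_force: [0.2, 1.0, -0.4]
gripper_width: 1.003
time_s: 2.75
tcp_pos: [0.5352, 0.1403, 0.2157]
ee_rot: [[0.001, 0.002, -1.0], [0.001, -1.0, -0.002], [-1.0, -0.001, -0.001]]
wrist_force: [-0.2, 0.2, -0.0]
gripper_width: 0.996
t 2.75 tcp [535.2 140.3 215.7] yaw -89.9 w 0.996 F [-0.2  0.2 -0. ] j6 58.7
[259.07205704 162.15578379]
```

View pics/w1.png

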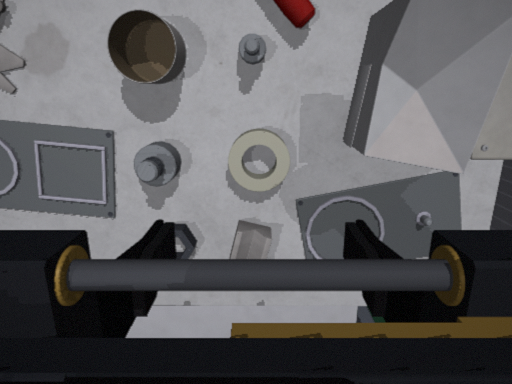

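The wrist view shows the tape at (259,161), and my measurement projects to (259,162), so they agree. Descending to grip it.

```bash
python3 -m creep '[[1,0,0,-35,0],[1,0,0,-70,0],[1,0,0,-105,0],[1,0,0,-140,0],[1,0,0,-165,0],[1,0,0,-185,0],[1,0,0,-193,0],[1,0,0,-193,0]]'; python3 -m creep '[[1,0,1,0,0],[0,0,1,0,0],[0,0,1,0,0],[0,0,1,0,0],[0,0,1,0,0],[0,0,1,0,0],[0,0,1,0,0],[0,0,1,0,0]]'
python3 -m creep '[[0,0,0,10,0],[0,0,0,35,0],[0,0,0,60,0],[0,0,0,60,0],[0,0,0,60,0],[0,0,0,60,0],[0,0,0,60,0],[0,0,0,60,0]]'
```

```text
time_s: 3.6
tcp_pos: [0.5344, 0.141, 0.022]
ee_rot: [[-0.001, 0.004, -1.0], [-0.0, -1.0, -0.004], [-1.0, 0.0, 0.001]]
wrist_force: [0.1, -0.2, 0.6]
gripper_width: 1.003
time_s: 4.4
tcp_pos: [0.5344, 0.1419, 0.022]
ee_rot: [[-0.001, 0.004, -1.0], [-0.0, -1.0, -0.004], [-1.0, 0.0, 0.001]]
wrist_force: [0.8, -0.2, 0.2]
gripper_width: 0.447
time_s: 5.2
tcp_pos: [0.534, 0.1417, 0.0812]
ee_rot: [[-0.002, 0.004, -1.0], [-0.001, -1.0, -0.004], [-1.0, 0.001, 0.002]]
wrist_force: [-0.0, 0.6, -0.5]
gripper_width: 0.008
```

```bash
python3 -c "
from st import *
st();c=capture('wrist');cv2.imwrite('pics/w2.png',c['image']);c=capture('scene');cv2.imwrite('pics/s2.png',cv2.resize(c['image'][150:330,140:400],None,fx=3,fy=3))"
```

```text
t 5.2 tcp [534.  141.7  81.2] yaw -89.8 w 0.008 F [-0.   0.6 -0.5] j6 58.6
```

View pics/w2.png

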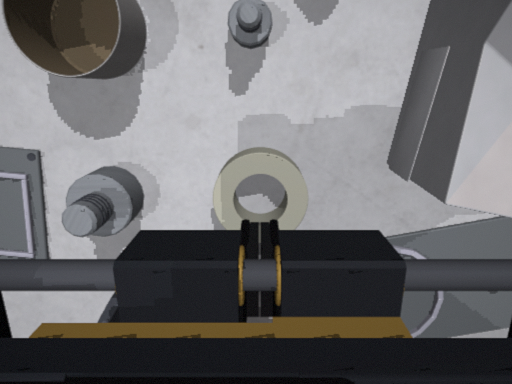

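View pics/s2.png

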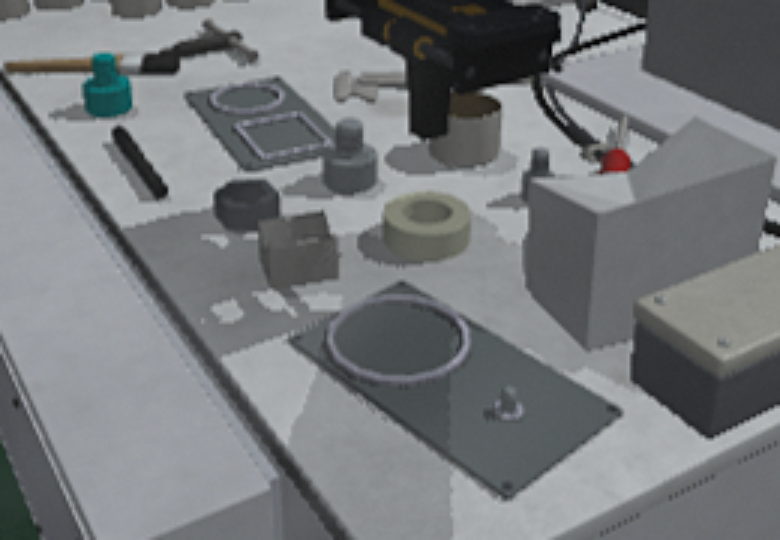

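```bash
python3 -c "
from st import *
s=st()
c=capture('scene');p=np.array(s['tcp_pos']);print('scene proj tip',proj(c,p-[0,0,.019]),'tcp',proj(c,p))
W=cloud(c)
for r in (170,180,185,190,194): print(r,[np.round(W[r,x],3).tolist() for x in (279,283,287)])
w=capture('wrist');print('wrist',w['eye'],proj(w,p),proj(w,p-[0,0,.019]))
Ww=cloud(w);print([ (q,np.round(Ww[q[1],q[0]],3).tolist()) for q in [(260,160),(250,232),(270,232),(260,275),(260,215)]])
t=capture('top');cv2.imwrite('pics/t2.png',cv2.resize(t['image'][100:265,200:400],None,fx=4,fy=4));print('top',proj(t,p))
"
```

```text
t 5.3 tcp [534.2 141.8  81.4] yaw -89.8 w 0.003 F [ 0.8 -0.2  0.2] j6 58.6
scene proj tip [282.38798612 205.03605524] tcp [282.55975104 197.36523144]
170 [[0.527, 0.147, 0.146], [0.523, 0.126, 0.154], [0.5, 0.079, 0.174]]
180 [[0.525, 0.143, 0.125], [0.526, 0.13, 0.129], [0.536, 0.129, 0.127]]
185 [[0.524, 0.142, 0.113], [0.528, 0.132, 0.116], [0.539, 0.134, 0.113]]
190 [[0.524, 0.141, 0.102], [0.528, 0.132, 0.105], [0.54, 0.134, 0.101]]
194 [[0.524, 0.141, 0.092], [0.53, 0.134, 0.094], [0.542, 0.136, 0.09]]
wrist [0.6110286  0.14236713 0.24998423] [259.75095851 236.50796136] [259.70168482 222.96204434]
[((260, 160), [0.564, 0.142, 0.022]), ((250, 232), [0.545, 0.146, 0.101]), ((270, 232), [0.545, 0.137, 0.099]), ((260, 275), [0.567, 0.142, 0.175]), ((260, 215), [0.516, 0.141, 0.002])]
top [294.1501215  187.51591016]
```

View pics/t2.png

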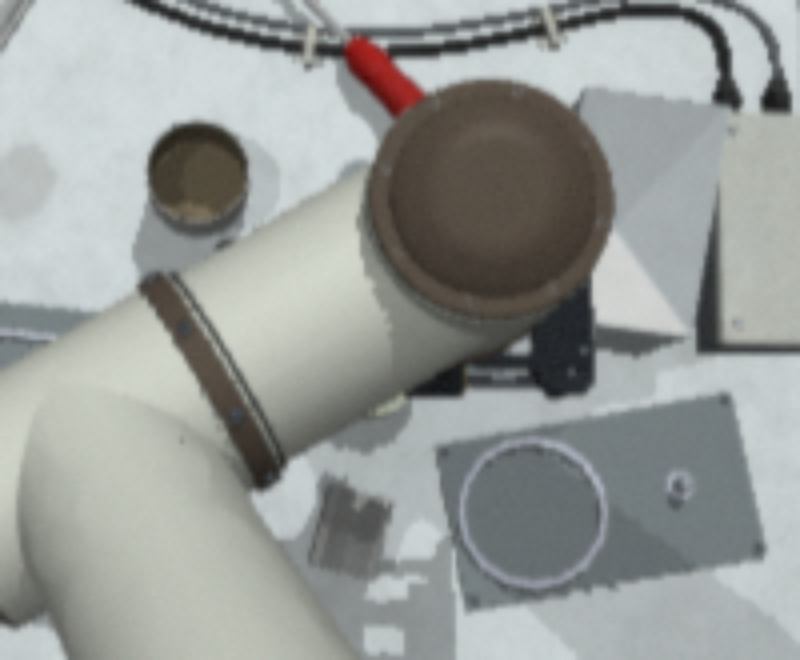

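The gripper closed in the air just above the tape. The depth readings put the shut fingertips about 26 mm higher than the stated frame would. I'll open it and measure the tips again.

```bash
python3 -m creep '[[1,0,0,0,0],[1,0,0,0,0],[1,0,0,0,0],[1,0,0,0,0],[1,0,0,0,0],[1,0,0,0,0],[1,0,0,0,0],[1,0,0,0,0]]';python3 -m creep '[[1,0,0,0,0],[1,0,0,0,0],[1,0,0,0,0],[1,0,0,0,0],[1,0,0,0,0],[1,0,0,0,0],[1,0,0,0,0],[1,0,0,0,0]]'; python3 -c "
from st import *
s=st()
c=capture('scene');W=cloud(c);p=np.array(s['tcp_pos'])
cv2.imwrite('pics/s3.png',cv2.resize(c['image'][100:280,190:390],None,fx=4,fy=3.3))
m=(abs(W[...,0]-p[0])<.03)&(abs(W[...,1]-p[1])<.07)&(W[...,2]>.055)
P=W[m];
for a,b in ((-.07,0),(0,.07)):
    Q=P[(P[:,1]-p[1]>a)&(P[:,1]-p[1]<b)];i=np.argsort(Q[:,2])[:12];print(np.round(Q[i],3).tolist())
"
```

```text
time_s: 6.25
tcp_pos: [0.5343, 0.1419, 0.0818]
ee_rot: [[-0.001, 0.004, -1.0], [-0.0, -1.0, -0.004], [-1.0, 0.0, 0.001]]
wrist_force: [0.7, -0.1, -0.1]
gripper_width: 0.648
time_s: 7.05
tcp_pos: [0.5343, 0.1419, 0.0818]
ee_rot: [[-0.001, 0.004, -1.0], [-0.0, -1.0, -0.004], [-1.0, 0.0, 0.001]]
wrist_force: [-0.4, -0.6, -0.4]
gripper_width: 1.001
t 7.05 tcp [534.3 141.9  81.8] yaw -89.8 w 1.001 F [-0.4 -0.6 -0.4] j6 58.6
[[0.527, 0.092, 0.091], [0.534, 0.092, 0.091], [0.524, 0.092, 0.091], [0.535, 0.09, 0.092], [0.522, 0.093, 0.092], [0.544, 0.091, 0.092], [0.54, 0.092, 0.092], [0.541, 0.091, 0.092], [0.531, 0.091, 0.092], [0.536, 0.091, 0.093], [0.523, 0.094, 0.093], [0.528, 0.09, 0.093]]
[[0.528, 0.188, 0.091], [0.537, 0.187, 0.091], [0.539, 0.185, 0.091], [0.524, 0.187, 0.092], [0.528, 0.185, 0.092], [0.534, 0.186, 0.092], [0.543, 0.187, 0.092], [0.541, 0.188, 0.092], [0.522, 0.193, 0.092], [0.53, 0.188, 0.093], [0.524, 0.191, 0.093], [0.532, 0.186, 0.093]]
```

View pics/s3.png

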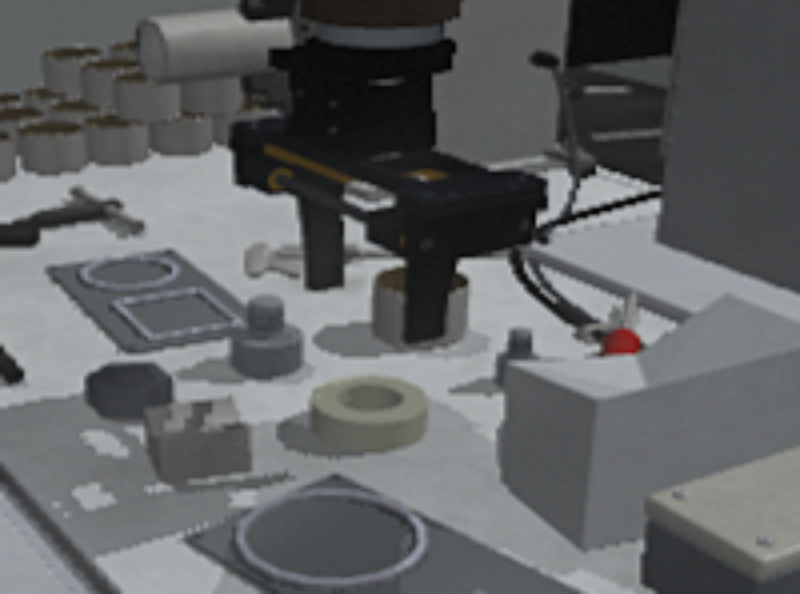

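Both tips read z≈0.091 with the TCP reported at 0.082, where 0.063 was expected. So the reported z is about 28 mm too low: tip z = reported + 9 mm. That also explains the empty close over the 24 mm tape. I'll go down in steps and watch the force.

```bash
python3 -m creep '[[1,0,-1,-15,0],[1,0,-1,-30,0],[1,0,-1,-45,0],[1,0,-1,-60,0],[1,0,-1,-68,0],[1,0,-1,-76,0],[1,0,-1,-76,0],[1,0,-1,-76,0]]'; python3 -c "
from st import *
s=st()
c=capture('scene');W=cloud(c);p=np.array(s['tcp_pos'])
cv2.imwrite('pics/s4.png',cv2.resize(c['image'][130:280,190:390],None,fx=4,fy=4))
P=W[225:232,255:262].reshape(-1,3);print('table z',np.nanmedian(W[300:310,120:130,2]),np.nanmedian(W[255:262,205:212,2]))
"
```

```text
time_s: 7.9
tcp_pos: [0.5347, 0.141, 0.0061]
ee_rot: [[-0.001, 0.004, -1.0], [-0.0, -1.0, -0.004], [-1.0, 0.0, 0.001]]
wrist_force: [0.0, -0.3, 0.1]
gripper_width: 1.003
t 7.9 tcp [534.7 141.    6.1] yaw -89.8 w 1.003 F [ 0.  -0.3  0.1] j6 58.7
table z -0.7972504264045679 0.0009516950403236635
```

View pics/s4.png

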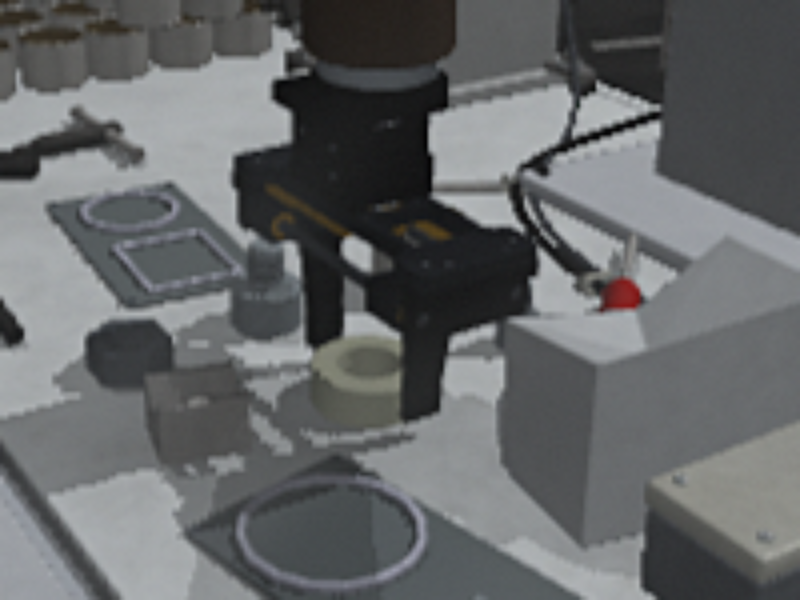

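```bash
python3 -m creep '[[1,0,0,-5,0],[1,0,0,-10,0],[1,0,0,-10,0],[0.5,0,0,-10,0],[0.5,0,0,-10,0],[0.5,0,0,-10,0],[0.5,0,0,-10,0],[0.5,0,0,-10,0]]'; python3 -m creep '[[0.5,0,0,0,0],[0.5,0,0,0,0],[0.5,0,0,10,0],[0.5,0,0,20,0],[0.5,0,0,40,0],[0.5,0,0,40,0],[0.5,0,0,40,0],[0.5,0,0,40,0]]'; python3 -c "
from st import *
s=st()
c=capture('scene');cv2.imwrite('pics/s5.png',cv2.resize(c['image'][130:280,190:390],None,fx=4,fy=4))"
```

```text
time_s: 8.75
tcp_pos: [0.5349, 0.1412, -0.0036]
ee_rot: [[-0.0, 0.004, -1.0], [0.0, -1.0, -0.004], [-1.0, -0.0, 0.0]]
wrist_force: [0.6, -0.8, 0.9]
gripper_width: 0.76
time_s: 9.55
tcp_pos: [0.5344, 0.141, 0.0361]
ee_rot: [[-0.001, 0.004, -1.0], [-0.0, -1.0, -0.004], [-1.0, 0.0, 0.001]]
wrist_force: [-0.5, 0.1, -0.0]
gripper_width: 0.763
t 9.55 tcp [534.4 141.   36.1] yaw -89.8 w 0.763 F [-0.5  0.1 -0. ] j6 58.7
```

View pics/s5.png

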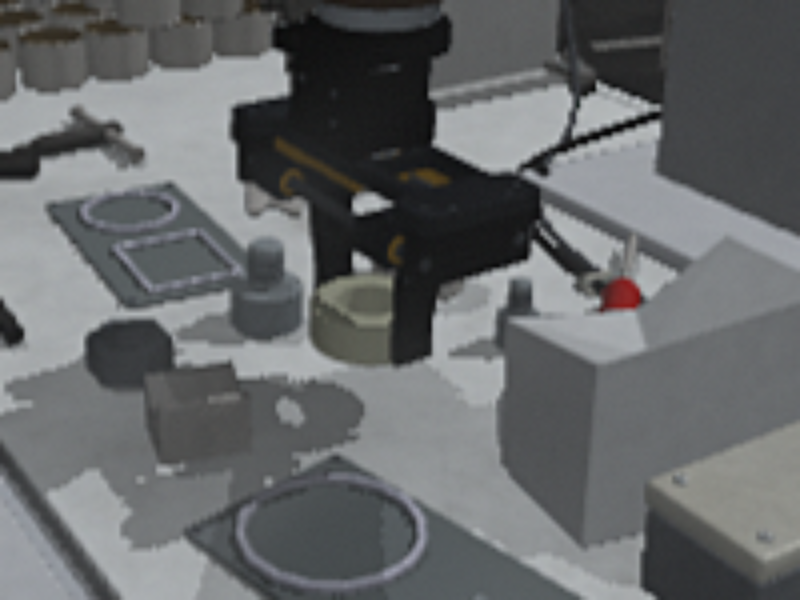

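```bash
python3 -m creep '[[0.5,-15,-5,20,0],[0.5,-35,-15,40,0],[0.5,-55,-35,60,0],[0.5,-71,-65,60,0],[0.5,-71,-100,60,0],[0.5,-71,-135,60,0],[0.5,-71,-170,60,0],[0.5,-71,-194,60,0]]';python3 -m creep '[[0.5,0,0,0,0],[0.5,0,0,-10,0],[0.5,0,0,-25,0],[0.5,0,0,-35,0],[0.5,0,0,-45,0],[0.5,0,0,-55,0],[0.5,0,0,-55,0],[0.5,0,0,-55,0]]'; python3 -c "
from st import *
s=st()
c=capture('scene');cv2.imwrite('pics/s6.png',cv2.resize(c['image'][150:340,210:410],None,fx=4,fy=3.15))
c=capture('wrist');cv2.imwrite('pics/w6.png',c['image'])"
```

```text
time_s: 10.4
tcp_pos: [0.4624, -0.0549, 0.0953]
ee_rot: [[-0.003, 0.003, -1.0], [-0.001, -1.0, -0.003], [-1.0, 0.001, 0.003]]
wrist_force: [-0.4, -0.2, -0.5]
gripper_width: 0.761
time_s: 11.2
tcp_pos: [0.4625, -0.0548, 0.0401]
ee_rot: [[-0.003, 0.003, -1.0], [-0.001, -1.0, -0.003], [-1.0, 0.001, 0.003]]
wrist_force: [0.1, -1.1, -0.8]
gripper_width: 0.755
t 11.2 tcp [462.5 -54.8  40.1] yaw -89.8 w 0.755 F [ 0.1 -1.1 -0.8] j6 76.8
```

View pics/s6.png

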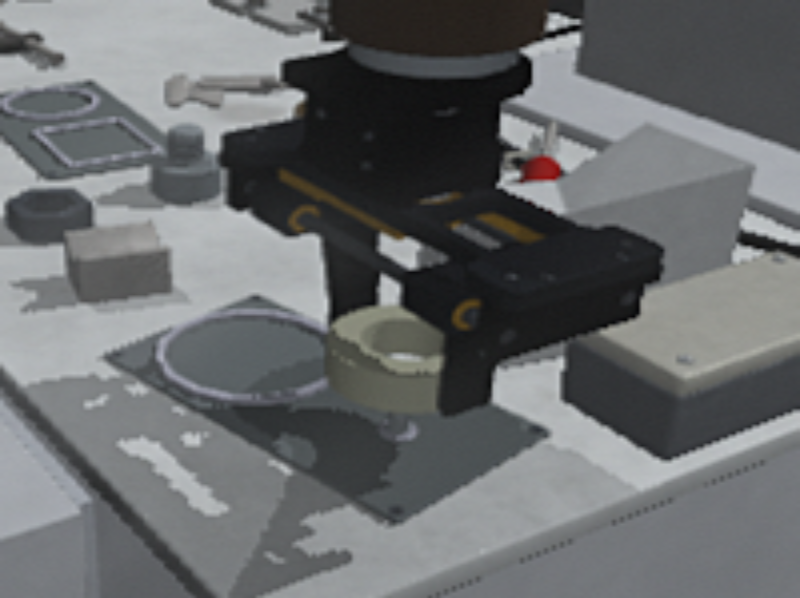

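View pics/w6.png

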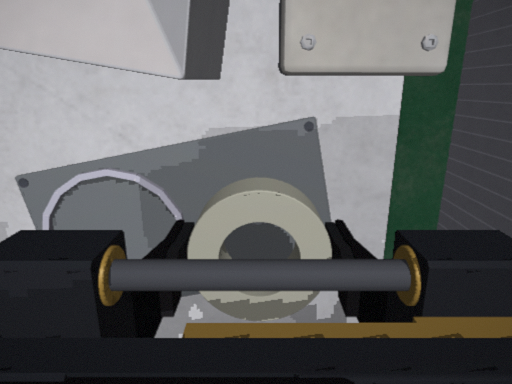

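```bash
python3 -m creep '[[0.5,0.5,1,-8,0],[0.5,0.5,1,-15,0],[0.5,0.5,1,-22,0],[0.5,0.5,1,-28,0],[0.5,0.5,1,-33,0],[0.5,0.5,1,-37,0],[0.5,0.5,1,-39,0],[0.5,0.5,1,-39,0]]';python3 -m creep '[[1,0,0,0,0],[1,0,0,0,0],[1,0,0,0,0],[1,0,0,0,0],[1,0,0,0,0],[1,0,0,0,0],[1,0,0,30,0],[1,0,0,70,0]]'; python3 -m creep '[[1,-5,0,30,0],[1,-10,20,60,0],[1,-10,55,90,0],[1,-10,85,90,0],[1,-10,120,90,0],[1,-10,150,90,0],[1,-10,180,90,0],[1,-10,210,90,0]]'; python3 -c "
from st import *
s=st()
c=capture('scene');cv2.imwrite('pics/s7.png',cv2.resize(c['image'][150:340,210:410],None,fx=4,fy=3.15))
t=capture('top');cv2.imwrite('pics/t7.png',cv2.resize(t['image'][100:265,200:400],None,fx=4,fy=4));W=cloud(t)
m=(np.hypot(W[...,0]-.463,W[...,1]+.0535)<.05)&(W[...,2]>.024)&(W[...,2]<.04);print(m.sum(),cv2.minEnclosingCircle(W[m][:,:2].astype(np.float32)*1000),np.median(W[m][:,2]))
"
```

```text
time_s: 12.1
tcp_pos: [0.4633, -0.0538, 0.0015]
ee_rot: [[-0.002, 0.003, -1.0], [-0.001, -1.0, -0.003], [-1.0, 0.001, 0.002]]
wrist_force: [-0.1, -0.3, -0.8]
gripper_width: 0.754
time_s: 12.9
tcp_pos: [0.4616, -0.0542, 0.0706]
ee_rot: [[-0.008, 0.003, -1.0], [-0.002, -1.0, -0.002], [-1.0, 0.002, 0.008]]
wrist_force: [0.8, 0.3, -0.5]
gripper_width: 0.998
time_s: 13.7
tcp_pos: [0.4512, 0.157, 0.1606]
ee_rot: [[-0.008, 0.003, -1.0], [-0.002, -1.0, -0.003], [-1.0, 0.002, 0.008]]
wrist_force: [1.3, -0.3, 0.7]
gripper_width: 0.994
t 13.7 tcp [451.2 157.  160.6] yaw -89.8 w 0.994 F [ 1.3 -0.3  0.7] j6 51.7
418 ((463.9095458984375, -53.85707092285156), 33.711082458496094) 0.02801740434236699
```

View pics/s7.png

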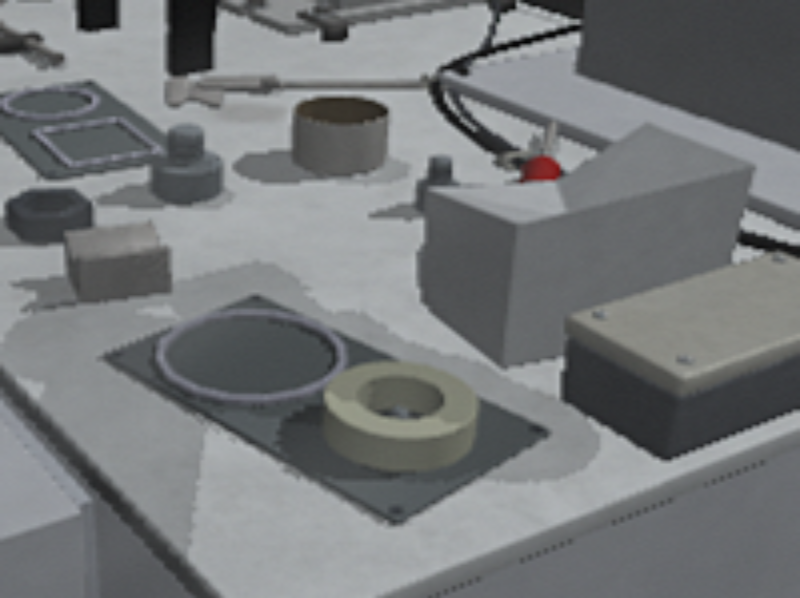

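View pics/t7.png

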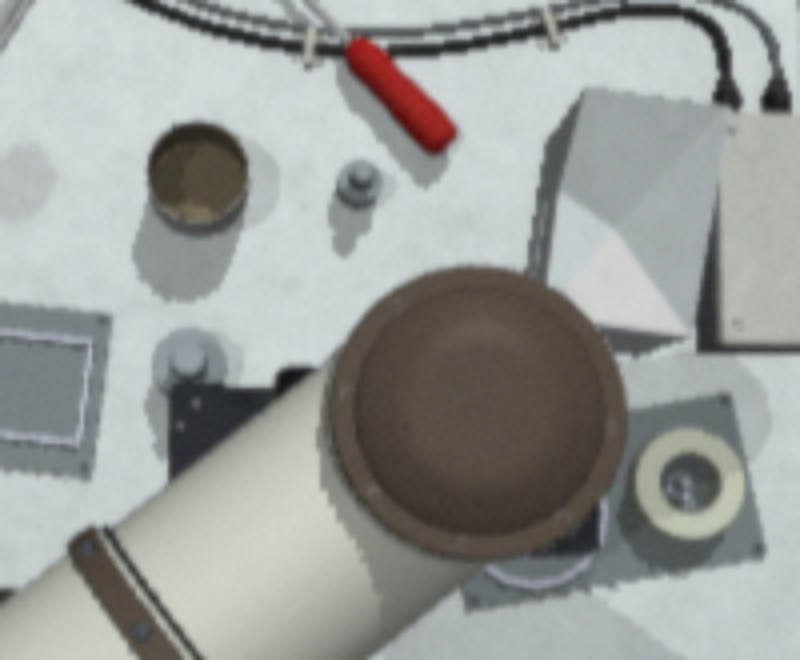

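The tape sits over the post: centre (463.9,-53.9), top at 28 mm as expected. Now the cup. First I'll check how much room there is behind it.

```bash
python3 -m creep '[[1,30,15,0,0],[1,60,30,0,0],[1,90,45,0,0],[1,120,60,0,0],[1,150,75,0,0],[1,180,85,0,0],[1,196,92,0,0],[1,196,92,0,0]]'; python3 -c "
from st import *
s=st();W=np.load('topcloud.npy')
for z in (.03,.08,.12):
    m=(W[...,0]>.68)&(W[...,0]<1.0)&(W[...,1]>.1)&(W[...,1]<.4)&(W[...,2]>z);print(z,m.sum(),W[m].min(0) if m.any() else 0)
c=capture('wrist');cv2.imwrite('pics/w8.png',c['image']);print(proj(c,[.647,.249,.047]))
"
```

```text
time_s: 14.6
tcp_pos: [0.6493, 0.2501, 0.159]
ee_rot: [[-0.008, 0.005, -1.0], [-0.002, -1.0, -0.005], [-1.0, 0.002, 0.008]]
wrist_force: [0.1, -0.5, -0.7]
gripper_width: 0.995
t 14.6 tcp [649.3 250.1 159. ] yaw -89.7 w 0.995 F [ 0.1 -0.5 -0.7] j6 56.1
0.03 4476 [0.6966588  0.10005327 0.03006484]
0.08 3722 [0.88838555 0.10005327 0.08003902]
0.12 2994 [0.88838555 0.10005327 0.12012519]
[260.64492952 182.88623508]
```

View pics/w8.png

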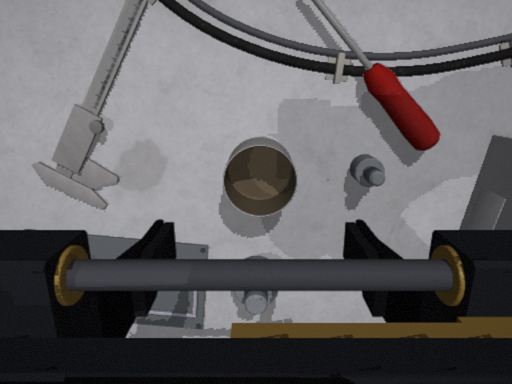

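The cup is alone at (260,181), where predicted. Descending.

```bash
python3 -m creep '[[1,-2,-1,-30,0],[1,-2,-1,-60,0],[1,-2,-1,-90,0],[1,-2,-1,-115,0],[1,-2,-1,-135,0],[1,-2,-1,-150,0],[1,-2,-1,-156,0],[1,-2,-1,-156,0]]'; python3 -m creep '[[0.45,0,0,0,0],[0.45,0,0,0,0],[0.45,0,0,0,0],[0.45,0,0,0,0],[0.45,0,0,0,0],[0.45,0,0,0,0],[0.45,0,0,0,0],[0.45,0,0,0,0]]';python3 -m creep '[[0.45,0,0,15,0],[0.45,0,0,40,0],[0.45,0,0,70,0],[0.45,-20,-10,90,0],[0.45,-50,-30,90,0],[0.45,-80,-60,90,0],[0.45,-110,-90,90,0],[0.45,-140,-120,90,0]]'; python3 -c "
from st import *
s=st()
c=capture('scene');cv2.imwrite('pics/s9.png',cv2.resize(c['image'][130:320,210:410],None,fx=4,fy=3.15))"
```

```text
time_s: 15.45
tcp_pos: [0.6454, 0.2482, 0.0029]
ee_rot: [[-0.01, 0.005, -1.0], [-0.003, -1.0, -0.005], [-1.0, 0.003, 0.01]]
wrist_force: [-0.9, -0.0, 0.5]
gripper_width: 1.0
time_s: 16.25
tcp_pos: [0.6458, 0.2486, 0.0037]
ee_rot: [[-0.009, 0.005, -1.0], [-0.002, -1.0, -0.005], [-1.0, 0.002, 0.009]]
wrist_force: [-1.6, -0.2, 4.8]
gripper_width: 0.724
time_s: 17.05
tcp_pos: [0.5042, 0.1273, 0.0939]
ee_rot: [[-0.009, 0.006, -1.0], [-0.002, -1.0, -0.005], [-1.0, 0.002, 0.009]]
wrist_force: [0.2, -0.1, -0.7]
gripper_width: 0.723
t 17.05 tcp [504.2 127.3  93.9] yaw -89.7 w 0.723 F [ 0.2 -0.1 -0.7] j6 58.5
```

View pics/s9.png

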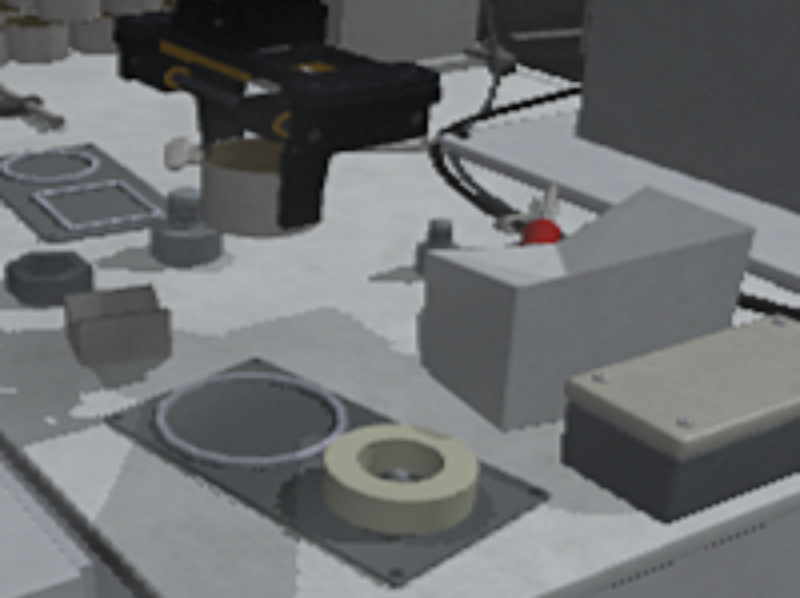

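```bash
python3 -m creep '[[0.45,-20,-20,0,-0.1],[0.45,-40,-45,0,-0.2],[0.45,-59,-70,0,-0.3],[0.45,-59,-89.5,0,-0.4],[0.45,-59,-89.5,-10,-0.5],[0.45,-59,-89.5,-30,-0.5],[0.45,-59,-89.5,-50,-0.5],[0.45,-59,-89.5,-60,-0.5]]'; python3 -c "
from st import *
s=st()
c=capture('wrist');cv2.imwrite('pics/w10.png',c['image'])"
```

```text
time_s: 17.9
tcp_pos: [0.4372, 0.0323, 0.0319]
ee_rot: [[-0.021, -0.479, -0.878], [0.003, -0.878, 0.479], [-1.0, 0.007, 0.02]]
wrist_force: [-0.9, 0.6, -1.0]
gripper_width: 0.721
t 17.9 tcp [437.2  32.3  31.9] yaw -118.6 w 0.721 F [-0.9  0.6 -1. ] j6 37.3
```

View pics/w10.png

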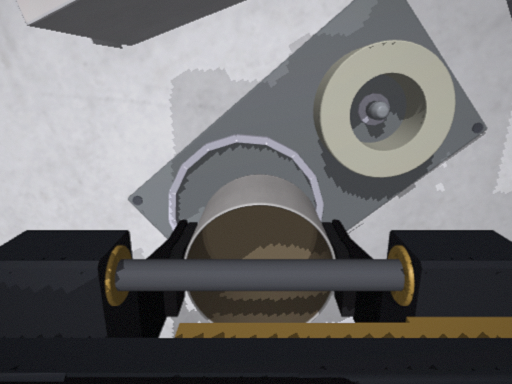

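```bash
python3 -m creep '[[0.45,4,3,0,0],[0.45,8,6,0,0],[0.45,8,6,-5,0],[0.45,8,6,-10,0],[0.45,8,6,-15,0],[0.45,8,6,-19,0],[0.45,8,6,-22,0],[0.45,8,6,-22,0]]'; python3 -c "
from st import *
s=st()
c=capture('scene');cv2.imwrite('pics/s11.png',cv2.resize(c['image'][150:340,210:410],None,fx=4,fy=3.15))"
```

```text
time_s: 18.75
tcp_pos: [0.4442, 0.038, 0.0085]
ee_rot: [[-0.024, -0.479, -0.878], [0.002, -0.878, 0.479], [-1.0, 0.01, 0.022]]
wrist_force: [-0.7, -0.6, -0.1]
gripper_width: 0.724
t 18.75 tcp [444.2  38.    8.5] yaw -118.6 w 0.724 F [-0.7 -0.6 -0.1] j6 37.2
```

View pics/s11.png

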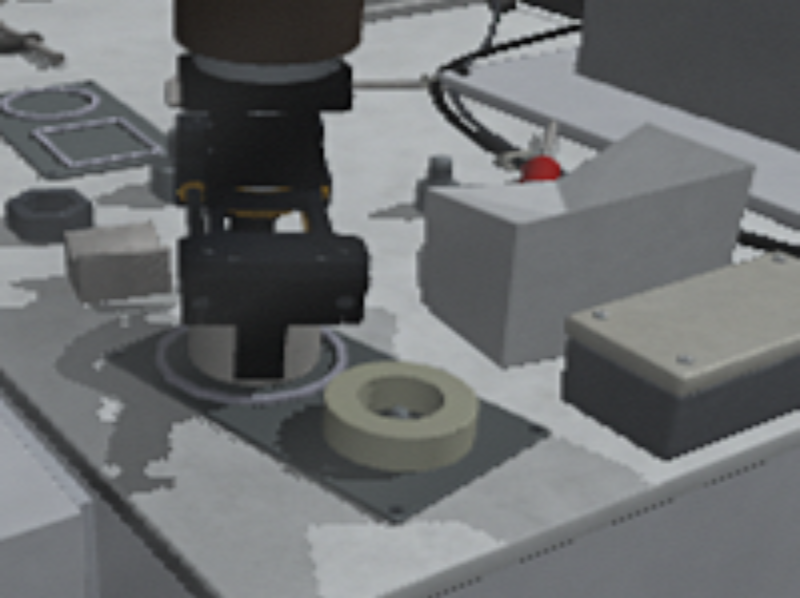

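```bash
python3 -m creep '[[0.45,0,0,-1,0],[0.86,0,0,-1,0],[0.86,0,0,-1,0],[0.86,0,0,-1,0],[0.86,0,0,-1,0],[0.86,0,0,10,0],[0.86,0,0,40,0],[0.86,0,0,75,0]]'; python3 -m creep '[[0.86,0,5,35,0],[0.86,-3,30,50,0.1],[0.86,-6,55,50,0.2],[1,-9,80,50,0.255],[1,-13,105,50,0.255],[1,-13,114,50,0.255],[1,-13,114,50,0.255],[1,-13,114,50,0.255]]'; python3 -c "
from st import *
s=st()
c=capture('wrist');cv2.imwrite('pics/w12.png',c['image']);print(proj(c,[.4307,.1517,.03]),np.round(s['ee_rot'],3).tolist())
c=capture('scene');cv2.imwrite('pics/s12.png',cv2.resize(c['image'][150:340,210:410],None,fx=4,fy=3.15))
t=capture('top');W=cloud(t)
m=(np.hypot(W[...,0]-.445,W[...,1]-.038)<.045)&(W[...,2]>.045)&(W[...,2]<.06);print(m.sum(),W[m].mean(0),cv2.minEnclosingCircle(W[m][:,:2].astype(np.float32)*1000)if m.any() else 0)
"
```

```text
time_s: 19.6
tcp_pos: [0.4435, 0.0376, 0.0838]
ee_rot: [[-0.027, -0.479, -0.878], [0.001, -0.878, 0.479], [-1.0, 0.012, 0.024]]
wrist_force: [0.9, 0.7, 0.1]
gripper_width: 0.86
time_s: 20.4
tcp_pos: [0.4303, 0.1511, 0.1336]
ee_rot: [[-0.027, -0.242, -0.97], [-0.006, -0.97, 0.242], [-1.0, 0.013, 0.025]]
wrist_force: [0.7, 0.2, -0.0]
gripper_width: 0.996
t 20.4 tcp [430.3 151.1 133.6] yaw -104.0 w 0.996 F [ 0.7  0.2 -0. ] j6 37.2
[257.55854518 180.61278653] [[-0.027, -0.242, -0.97], [-0.006, -0.97, 0.242], [-1.0, 0.013, 0.025]]
0 [nan nan nan] 0<string>:7: RuntimeWarning: Mean of empty slice.
  ret = um.true_divide(
```

View pics/s12.png

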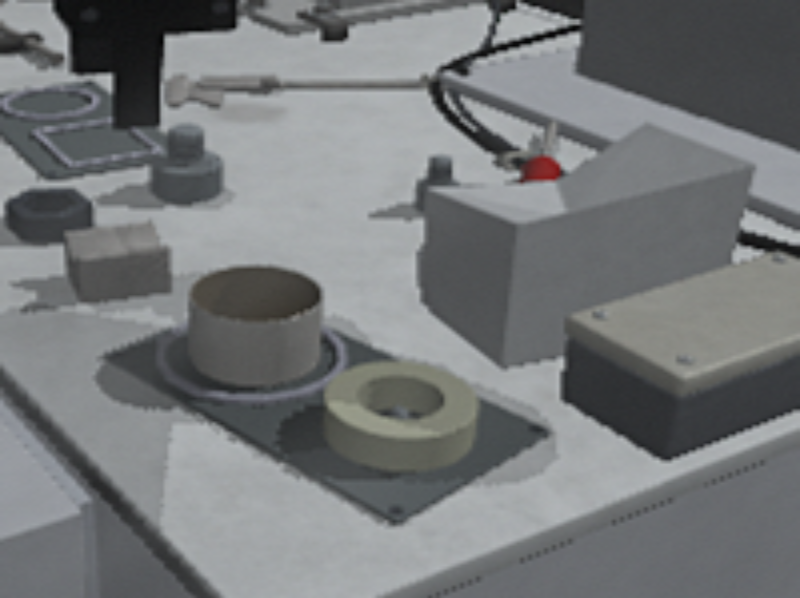

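View pics/w12.png

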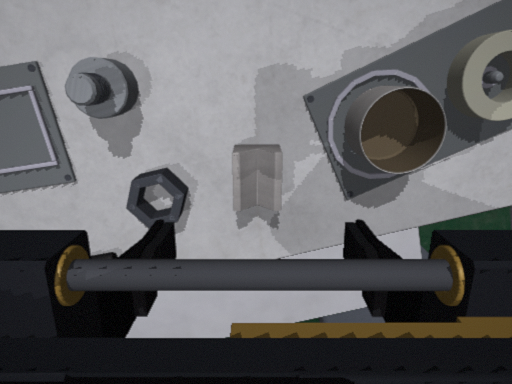

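The cup stands inside the ring. The V block is at (257,181), as predicted. I'll narrow the jaws to 0.75 to clear the nut, then go down with the tips about 9 mm above the table.

```bash
python3 -m creep '[[0.75,0.5,0.5,-20,0],[0.75,0.5,0.5,-45,0],[0.75,0.5,0.5,-70,0],[0.75,0.5,0.5,-95,0],[0.75,0.5,0.5,-115,0],[0.75,0.5,0.5,-127,0],[0.75,0.5,0.5,-133,0],[0.75,0.5,0.5,-133,0]]'; python3 -m creep '[[0.2,0,0,0,0],[0.2,0,0,0,0],[0.2,0,0,0,0],[0.2,0,0,0,0],[0.2,0,0,0,0],[0.2,0,0,0,0],[0.2,0,0,0,0],[0.2,0,0,0,0]]';python3 -m creep '[[0.2,0,0,0,0],[0.2,0,0,0,0],[0.2,0,0,10,0],[0.2,0,0,25,0],[0.2,0,0,50,0],[0.2,0,0,80,0],[0.2,0,0,110,0],[0.2,0,0,110,0]]'; python3 -c "
from st import *
s=st()
c=capture('wrist');cv2.imwrite('pics/w13.png',c['image'])
c=capture('scene');cv2.imwrite('pics/s13.png',cv2.resize(c['image'][130:320,160:400],None,fx=3.3,fy=3.1))"
```

```text
time_s: 21.35
tcp_pos: [0.4307, 0.1505, 0.0001]
ee_rot: [[-0.028, -0.244, -0.969], [-0.007, -0.97, 0.244], [-1.0, 0.014, 0.025]]
wrist_force: [-0.8, 0.1, -0.2]
gripper_width: 0.75
time_s: 22.15
tcp_pos: [0.4311, 0.1508, 0.0006]
ee_rot: [[-0.027, -0.243, -0.97], [-0.007, -0.97, 0.244], [-1.0, 0.013, 0.025]]
wrist_force: [-1.5, 0.8, 5.7]
gripper_width: 0.457
time_s: 22.95
tcp_pos: [0.4331, 0.1522, 0.1143]
ee_rot: [[-0.02, -0.243, -0.97], [-0.002, -0.97, 0.243], [-1.0, 0.007, 0.019]]
wrist_force: [1.2, 0.2, -2.6]
gripper_width: 0.457
t 22.95 tcp [433.1 152.2 114.3] yaw -104.1 w 0.457 F [ 1.2  0.2 -2.6] j6 37.3
```

View pics/s13.png

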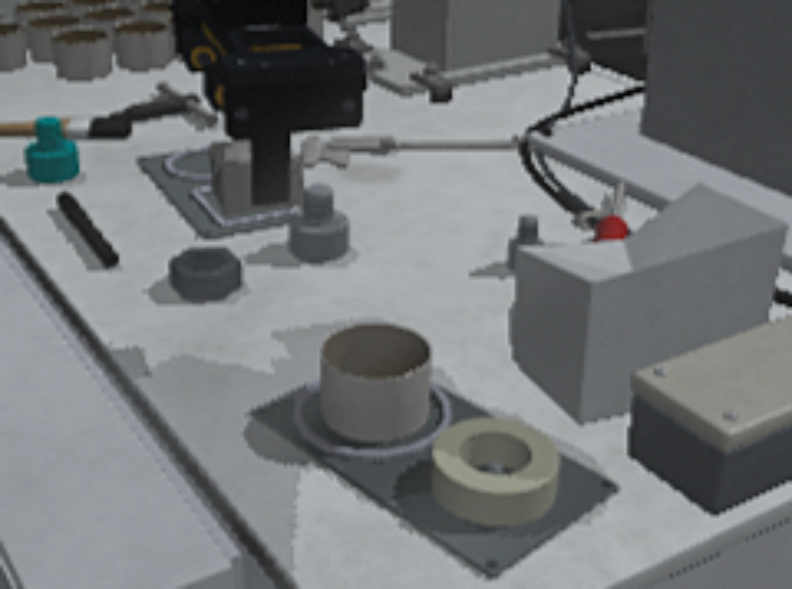

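```bash
python3 -m creep '[[0.2,10,25,0,-0.13],[0.2,20,50,0,-0.26],[0.2,30,75,0,-0.39],[0.2,40,100,0,-0.52],[0.2,50,125,0,-0.65],[0.2,60,150,0,-0.78],[0.2,72,175,0,-0.91],[0.2,84.5,202,0,-1.04]]'; python3 -m creep '[[0.2,0,0,0,-0.13],[0.2,0,0,0,-0.26],[0.2,0,0,0,-0.38],[0.2,0,0,0,-0.38],[0.2,0,0,-20,-0.38],[0.2,0,0,-45,-0.38],[0.2,0,0,-60,-0.38],[0.2,0,0,-70,-0.38]]'; python3 -c "
from st import *
s=st()
c=capture('wrist');cv2.imwrite('pics/w14.png',c['image'])
c=capture('scene');cv2.imwrite('pics/s14.png',cv2.resize(c['image'][130:270,160:360],None,fx=4,fy=4))"
```

```text
time_s: 23.85
tcp_pos: [0.5135, 0.3521, 0.1073]
ee_rot: [[-0.024, -0.961, -0.274], [0.017, -0.274, 0.961], [-1.0, 0.019, 0.023]]
wrist_force: [0.2, -0.4, -3.3]
gripper_width: 0.459
time_s: 24.65
tcp_pos: [0.5121, 0.3506, 0.0342]
ee_rot: [[-0.02, -0.995, 0.101], [0.021, 0.1, 0.995], [-1.0, 0.022, 0.019]]
wrist_force: [0.5, 0.2, -2.2]
gripper_width: 0.457
t 24.65 tcp [512.1 350.6  34.2] yaw 174.3 w 0.457 F [ 0.5  0.2 -2.2] j6 -52.6
```

View pics/s14.png

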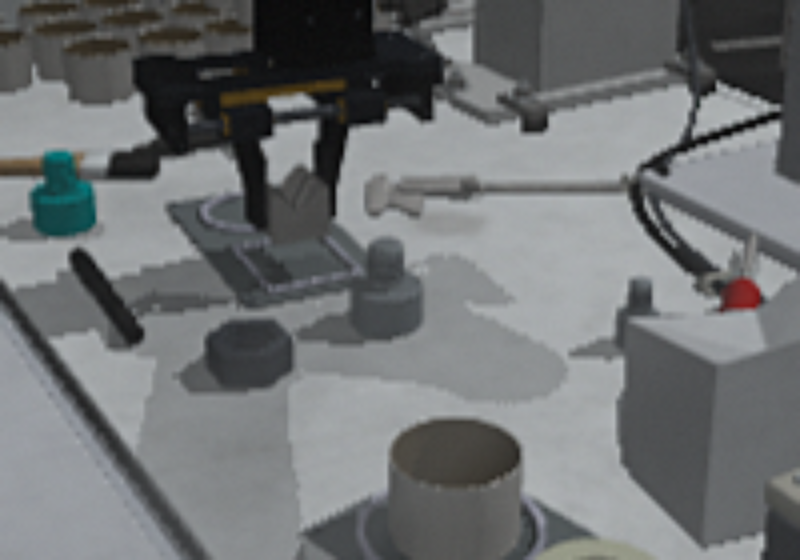

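View pics/w14.png

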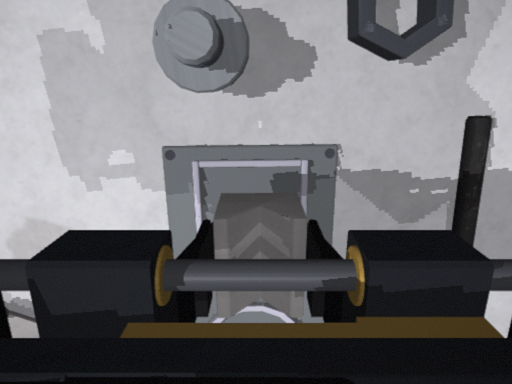

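```bash
python3 -m creep '[[0.2,3,2,0,0],[0.2,5.5,4,0,0],[0.2,5.5,4,-6,0],[0.2,5.5,4,-12,0],[0.2,5.5,4,-18,0],[0.2,5.5,4,-23,0],[0.2,5.5,4,-27,0],[0.2,5.5,4,-27,0]]'; python3 -c "
from st import *
s=st()
c=capture('wrist');cv2.imwrite('pics/w15.png',c['image'])
c=capture('scene');cv2.imwrite('pics/s15.png',cv2.resize(c['image'][140:240,170:300],None,fx=6,fy=6))"
```

```text
time_s: 25.55
tcp_pos: [0.5173, 0.3543, 0.0068]
ee_rot: [[-0.021, -0.995, 0.101], [0.02, 0.101, 0.995], [-1.0, 0.023, 0.017]]
wrist_force: [-0.4, -0.4, -2.4]
gripper_width: 0.459
t 25.55 tcp [517.3 354.3   6.8] yaw 174.2 w 0.459 F [-0.4 -0.4 -2.4] j6 -52.4
```

View pics/s15.png

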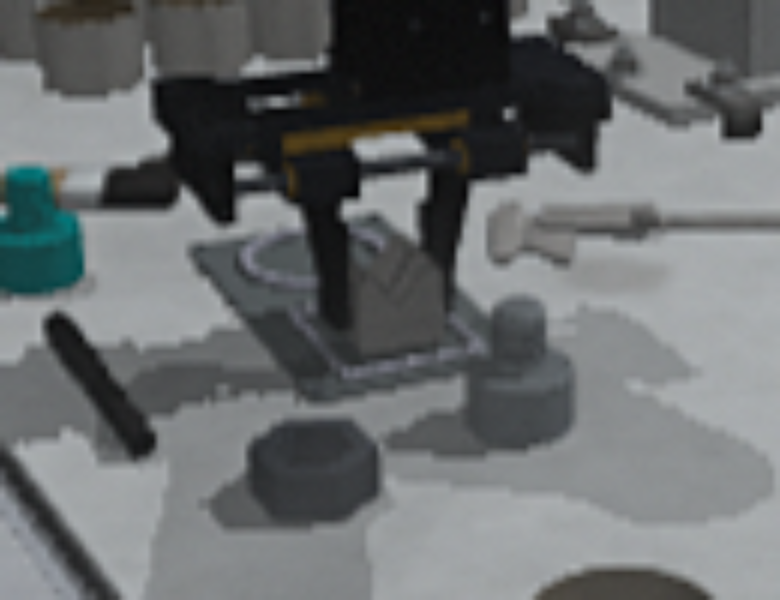

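View pics/w15.png

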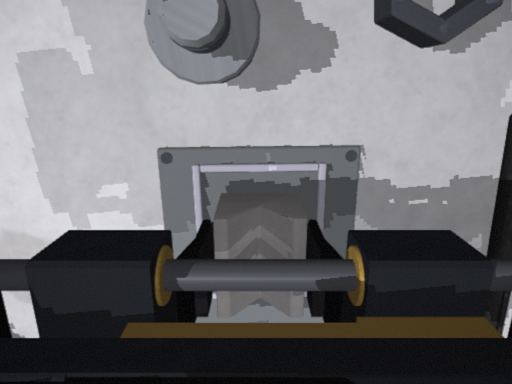

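```bash
python3 -m creep '[[0.2,0,0,-1.5,0],[0.6,0,0,-1.5,0],[0.6,0,0,-1.5,0],[0.6,0,0,-1.5,0],[0.6,0,0,-1.5,0],[0.6,0,0,15,0],[0.6,0,0,45,0],[0.6,0,0,80,0]]'; python3 -m creep '[[0.6,3,-10,40,0],[0.6,5,-30,60,0],[0.6,8,-55,60,0],[0.6,11,-80,60,0],[0.6,14,-102,60,0],[0.6,14,-102,60,0],[0.6,14,-102,60,0],[0.6,14,-102,60,0]]'; python3 -c "
from st import *
s=st()
c=capture('wrist');cv2.imwrite('pics/w16.png',c['image']);print(proj(c,[.531,.252,.056]))
c=capture('scene');cv2.imwrite('pics/s16.png',cv2.resize(c['image'][140:240,170:340],None,fx=4.7,fy=4.7))
t=capture('top');cv2.imwrite('pics/t16.png',cv2.resize(t['image'][110:260,120:320],None,fx=4,fy=4));W=cloud(t)
m=(np.hypot(W[...,0]-.5176,W[...,1]-.3545)<.035)&(W[...,2]>.018)&(W[...,2]<.05);print(m.sum(),cv2.minAreaRect(W[m][:,:2].astype(np.float32)*1000),W[m][:,2].max())
"
```

```text
time_s: 26.45
tcp_pos: [0.5173, 0.3541, 0.0875]
ee_rot: [[-0.022, -0.995, 0.101], [0.019, 0.101, 0.995], [-1.0, 0.024, 0.016]]
wrist_force: [0.6, -0.6, 0.1]
gripper_width: 0.599
time_s: 27.25
tcp_pos: [0.5314, 0.2528, 0.1476]
ee_rot: [[-0.022, -0.995, 0.101], [0.019, 0.1, 0.995], [-1.0, 0.023, 0.017]]
wrist_force: [0.5, 1.1, -0.0]
gripper_width: 0.605
t 27.25 tcp [531.4 252.8 147.6] yaw 174.2 w 0.605 F [ 0.5  1.1 -0. ] j6 -45.1
[258.56481199 182.98485247]Traceback (most recent call last):
  File "<string>", line 7, in <module>
    m=(np.hypot(W[...,0]-.5176,W[...,1]-.3545)<.035)&(W[...,2]>.018)&(W[...,2]<.05);print(m.sum(),cv2.minAreaRect(W[m][:,:2].astype(np.float32)*1000),W[m][:,2].max())
                                                                                                                                                      ~~~~~~~~~~~~~^^
    return umr_maximum(a, axis, None, out, keepdims, initial, where)
ValueError: zero-size array to reduction operation maximum which has no identity
```

View pics/s16.png

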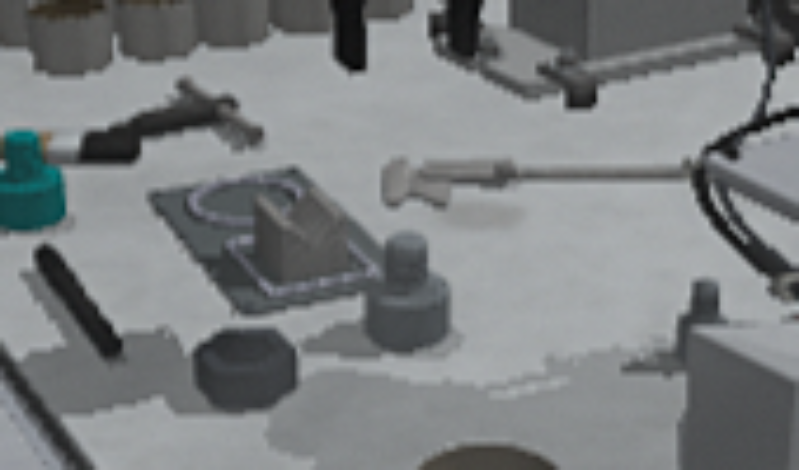

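View pics/w16.png

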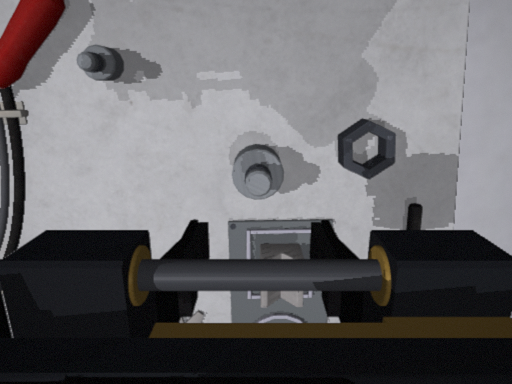

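View pics/t16.png

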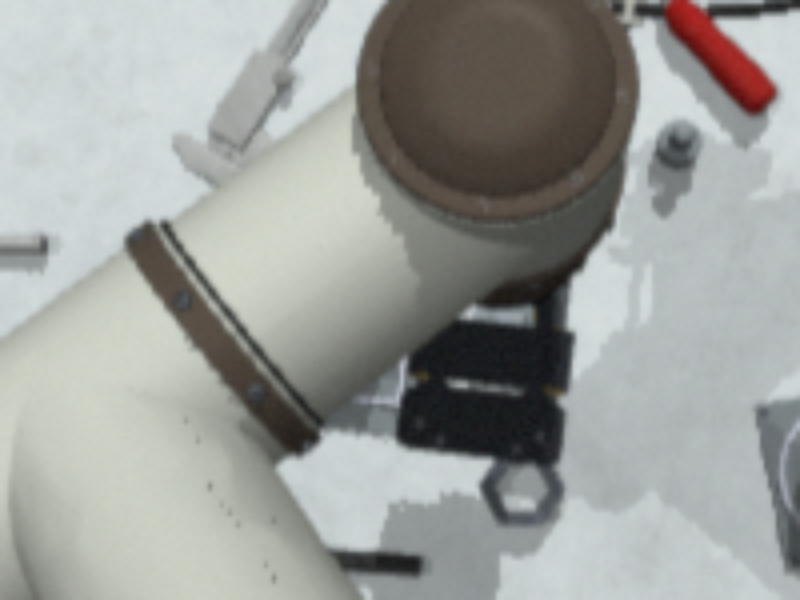

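The V block is inside the frame, groove up and along the board.

There are three plug candidates. The grey one under the tool at wrist (258,175), top (247,191), has a 46 mm disc and a 21 mm handle. The small grey one is at wrist (100,62), and the turquoise one is at top (141,241). Only the first fits the description, and the wrist crop confirms it is plain steel. Gripping its handle.

```bash
python3 -m creep '[[0.6,0,-0.5,-25,0],[0.6,0,-0.5,-50,0],[0.6,0,-0.5,-75,0],[0.6,0,-0.5,-95,0],[0.6,0,-0.5,-110,0],[0.6,0,-0.5,-119,0],[0.6,0,-0.5,-123,0],[0.6,0,-0.5,-123,0]]'; python3 -m creep '[[0,0,0,0,0],[0,0,0,0,0],[0,0,0,0,0],[0,0,0,0,0],[0,0,0,0,0],[0,0,0,0,0],[0,0,0,0,0],[0,0,0,0,0]]';python3 -m creep '[[0,0,0,0,0],[0,0,0,10,0],[0,0,0,25,0],[0,0,0,50,0],[0,0,0,80,0],[0,0,0,95,0],[0,0,0,95,0],[0,0,0,95,0]]'; python3 -c "
from st import *
s=st()
c=capture('wrist');cv2.imwrite('pics/w17.png',c['image'])
c=capture('scene');cv2.imwrite('pics/s17.png',cv2.resize(c['image'][110:240,170:340],None,fx=4.5,fy=4.5))"
```

```text
time_s: 28.2
tcp_pos: [0.5312, 0.2527, 0.0242]
ee_rot: [[-0.022, -0.995, 0.1], [0.018, 0.099, 0.995], [-1.0, 0.024, 0.016]]
wrist_force: [0.3, 0.5, -0.3]
gripper_width: 0.6
time_s: 29.0
tcp_pos: [0.5307, 0.2526, 0.0244]
ee_rot: [[-0.023, -0.995, 0.1], [0.018, 0.099, 0.995], [-1.0, 0.025, 0.016]]
wrist_force: [-5.0, 0.5, 4.8]
gripper_width: 0.241
time_s: 29.8
tcp_pos: [0.5301, 0.2522, 0.1185]
ee_rot: [[-0.024, -0.995, 0.101], [0.018, 0.1, 0.995], [-1.0, 0.026, 0.015]]
wrist_force: [-0.5, -0.4, -4.4]
gripper_width: 0.244
t 29.8 tcp [530.1 252.2 118.5] yaw 174.3 w 0.244 F [-0.5 -0.4 -4.4] j6 -44.9
```

View pics/s17.png

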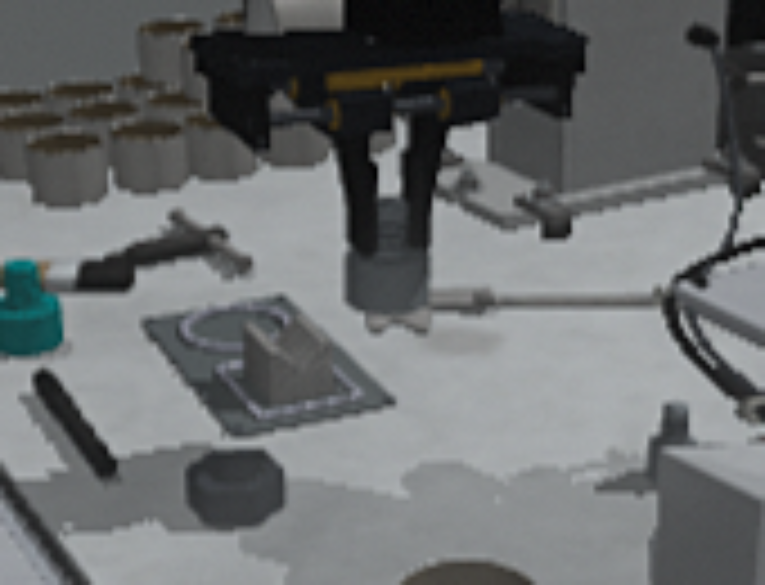

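```bash
python3 -m creep '[[0,0,20,0,0],[0,0,48,0,0],[0,-1,78,0,0],[0,-2,108,0,0],[0,-3,138,0,0],[0,-4,168,0,0],[0,-4,188,0,0],[0,-4,197.5,0,0]]'; python3 -m creep '[[0,0,0,0,0],[0,0,0,-15,0],[0,0,0,-30,0],[0,0,0,-45,0],[0,0,0,-58,0],[0,0,0,-68,0],[0,0,0,-74,0],[0,0,0,-74,0]]'; python3 -c "
from st import *
s=st()
c=capture('wrist');cv2.imwrite('pics/w18.png',c['image'])
c=capture('scene');cv2.imwrite('pics/s18.png',cv2.resize(c['image'][130:230,170:300],None,fx=6,fy=6))"
```

```text
time_s: 30.7
tcp_pos: [0.5247, 0.4515, 0.1154]
ee_rot: [[-0.028, -0.995, 0.098], [0.015, 0.098, 0.995], [-1.0, 0.029, 0.012]]
wrist_force: [-0.3, 0.0, -3.3]
gripper_width: 0.244
time_s: 31.5
tcp_pos: [0.5244, 0.451, 0.0402]
ee_rot: [[-0.029, -0.995, 0.099], [0.013, 0.098, 0.995], [-0.999, 0.03, 0.01]]
wrist_force: [-0.1, 0.3, -3.9]
gripper_width: 0.242
t 31.5 tcp [524.4 451.   40.2] yaw 174.4 w 0.242 F [-0.1  0.3 -3.9] j6 -57.6
```

View pics/s18.png

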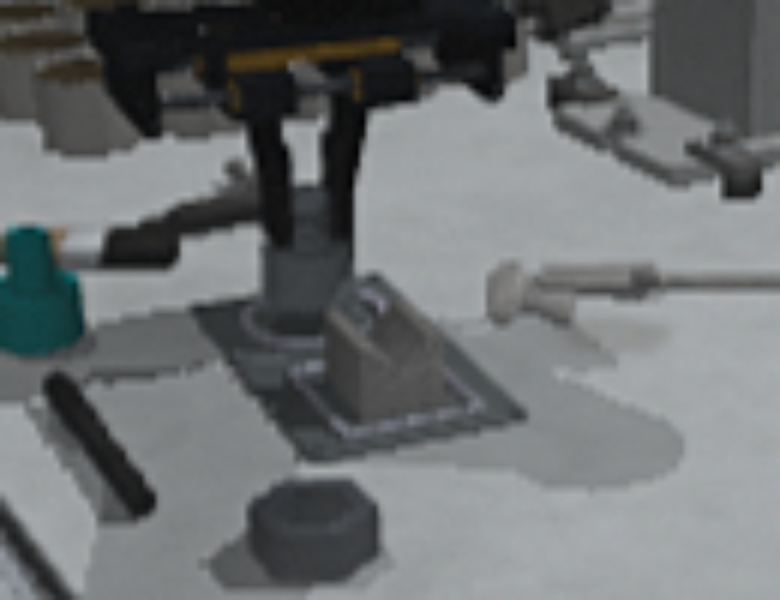

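```bash
python3 -m creep '[[0,1.5,-1,0,0],[0,1.5,-1,-4,0],[0,1.5,-1,-7,0],[0,1.5,-1,-9,0],[0,1.5,-1,-10.5,0],[0,1.5,-1,-11.5,0],[0,1.5,-1,-12,0],[0,1.5,-1,-12,0]]'; python3 -m creep '[[0.5,0,0,0,0],[0.5,0,0,0,0],[0.5,0,0,0,0],[0.5,0,0,0,0],[0.5,0,0,0,0],[0.5,0,0,0,0],[0.5,0,0,10,0],[0.5,0,0,35,0]]'; python3 -m creep '[[0.5,0,0,40,0],[0.5,0,0,80,0],[0.5,0,0,110,0],[0.5,-30,20,110,0],[0.5,-60,50,110,0],[0.5,-90,80,110,0],[0.5,-120,110,110,0],[0.5,-150,140,110,0]]';python3 -m creep '[[0.5,-25,20,0,0],[0.5,-50,30,0,0],[0.5,-75,30,0,0],[0.5,-100,30,0,0],[0.5,-120,30,0,0],[0.5,-120,30,0,0],[0.5,-120,30,0,0],[0.5,-120,30,0,0]]'; cat > fin.py <<'E'
from st import *
s=st()
c=capture('scene');cv2.imwrite('pics/s19.png',cv2.resize(c['image'][130:330,170:390],None,fx=3.5,fy=3))
t=capture('top');cv2.imwrite('pics/t19.png',cv2.resize(t['image'][110:265,120:410],None,fx=2.7,fy=2.7));W=cloud(t)
def q(n,cx,cy,r,lo,hi,f):
    m=(np.hypot(W[...,0]-cx,W[...,1]-cy)<r)&(W[...,2]>lo)&(W[...,2]<hi);P=W[m]
    print(n,m.sum(),*( (f(P[:,:2].astype(np.float32)*1000),np.median(P[:,2])) if len(P) else ()))
q('tape',.463,-.053,.04,.024,.035,cv2.minEnclosingCircle)
q('cup',.445,.038,.045,.046,.06,cv2.minEnclosingCircle)
q('vb',.5176,.3545,.036,.018,.05,cv2.minAreaRect)
q('plug disc',.526,.45,.04,.027,.037,cv2.minEnclosingCircle)
q('plug top',.526,.45,.04,.053,.07,cv2.minEnclosingCircle)
q('small',.6496,.148,.03,.012,.06,cv2.minEnclosingCircle)
E
python3 fin.py
```

```text
time_s: 32.4
tcp_pos: [0.5266, 0.4508, 0.0298]
ee_rot: [[-0.027, -0.995, 0.098], [0.015, 0.098, 0.995], [-1.0, 0.028, 0.013]]
wrist_force: [-0.1, 0.0, -4.5]
gripper_width: 0.246
time_s: 33.2
tcp_pos: [0.5254, 0.4495, 0.063]
ee_rot: [[-0.031, -0.995, 0.099], [0.011, 0.098, 0.995], [-0.999, 0.031, 0.008]]
wrist_force: [-0.0, -0.6, 0.0]
gripper_width: 0.499
time_s: 34.0
tcp_pos: [0.3742, 0.5905, 0.1742]
ee_rot: [[-0.03, -0.995, 0.099], [0.012, 0.098, 0.995], [-0.999, 0.031, 0.009]]
wrist_force: [0.6, 0.1, 0.1]
gripper_width: 0.504
time_s: 34.8
tcp_pos: [0.255, 0.6206, 0.1746]
ee_rot: [[-0.03, -0.995, 0.099], [0.013, 0.099, 0.995], [-0.999, 0.031, 0.01]]
wrist_force: [0.5, -0.3, 0.5]
gripper_width: 0.501
t 34.8 tcp [255.  620.6 174.6] yaw 174.3 w 0.501 F [ 0.5 -0.3  0.5] j6 -85.5
tape 410 ((463.7696838378906, -53.74800491333008), 33.6250114440918) 0.02794000443695671
cup 65 ((446.6521301269531, 37.559661865234375), 32.05011749267578) 0.0500146728752171
vb 359 ((519.0051879882812, 356.1090393066406), (49.65684127807617, 39.95930480957031), 84.30262756347656) 0.03465616053791443
plug disc 195 ((526.9968872070312, 450.7462158203125), 23.233156204223633) 0.0321826053173182
plug top 69 ((526.1431884765625, 449.9608154296875), 11.095369338989258) 0.05997695053206453
small 100 ((649.50048828125, 148.2519073486328), 14.36298942565918) 0.02320246272065979
```

View pics/s19.png

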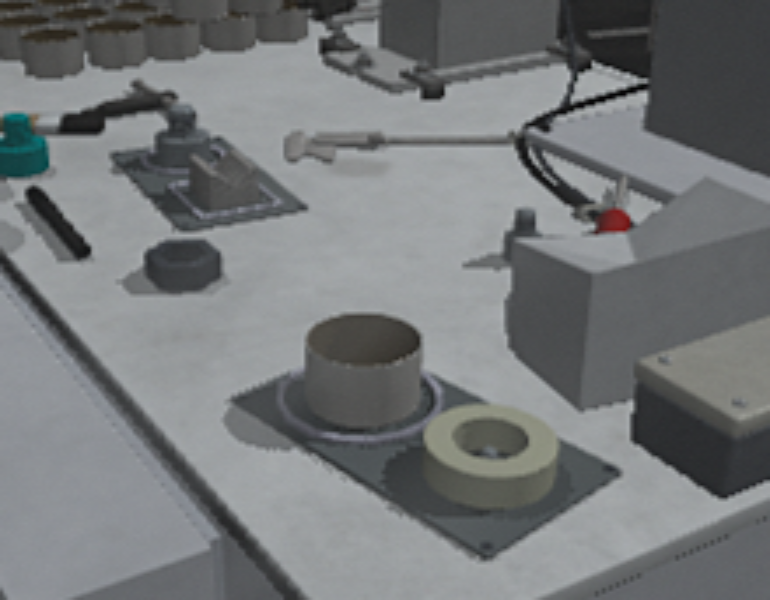

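View pics/t19.png

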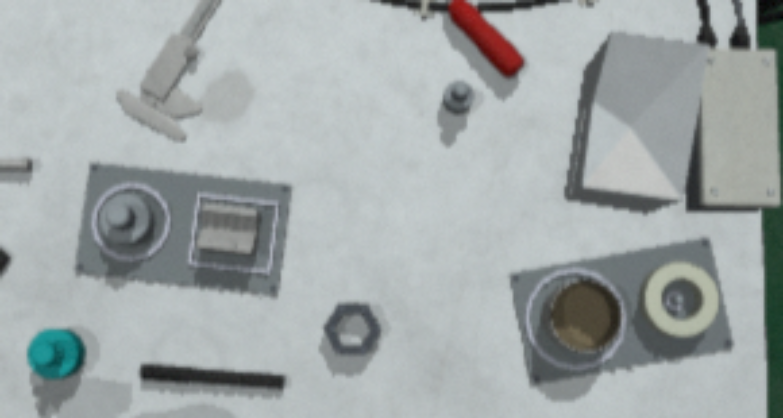

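All four parts are at their targets within about 2 mm, at the right heights, and the small plug hasn't moved. Handing in.

```bash
python3 -c "
from station import *
print(finish_job())"
```

```text
the job is handed in; nothing more can be done
None
```

Both kits are made up and the job is handed in, at about 35 s on the robot's clock. I placed the tape first, then the cup, the V block and the larger plug gauge. No verdict came back.

**Last checks with the arm clear (top and scene cameras):**

| Part | Result | Expected |
|---|---|---|
| Tape roll | Flat over the post, top at 28 mm | 28 mm |
| Steel cup | Inside the ring, centre about 1 mm off, rim at 50 mm | 51 mm |
| V block | Inside the frame, about 2 mm off centre, groove up, groove direction within 0.5° of the board's length | Groove along the board |
| Larger plug gauge | Upright in the ring, about 1 mm off centre, top at 60 mm | 60 mm |

The smaller plug gauge is where it stood, and I left the turquoise look-alike alone.

**What disagreed:**
- **Gripper height:** the real fingertips are about 28 mm higher than the reported pose implies, so my first close on the tape shut on air just above it. I measured the offset with the scene camera and corrected every later grasp for it.
- **Tool tilt:** the tool drifted to a tilt of about 1.5–2° during the run, with no visible effect on the placed parts.
- **Forces:** the highest wrist force reported at the end of a move was about 7 N, well under the limit. Forces during moves were not recorded.

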